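# Stand the toppled caddy back up against its rail

## Task

The dark grey three-compartment caddy has been knocked over on the counter. By pushing with the fingers, never lifting it off the counter, tip it back onto its base so it stands upright, and push it back until its back lies flat against the steel guard rail, with no part of it past either end of the rail. Leave everything else where it is, and move clear.

Things in the scene. Friction and masses are not known exactly. Their poses are not given: they have to be found in the camera images.
- caddy: Plain dark grey open-topped box, loose, 0.25 to 0.5 kg, heavy in its base. Upright: 90 mm front to back (its x), 120 wide (y), 90 tall (z), walls 4, base 10. Two dividers parallel to x at y = -20, 20 mm reach only 50 mm up. Origin: centre of the underside; z points out of the mouth, +x to its back. At the start it lies on its front wall, mouth facing roughly away from the rail, base to the rail, back wall on top.
- caddy_rim_back (a point): Middle of the back wall's rim, body point (45, 0, 90) mm: at the start the upper rim of the mouth, 90 mm above the worktop, the place to push. A level push of about 1 N here towards the base tips the caddy with little or no sliding; past about 30 degrees it falls onto its base by itself.
- caddy_front_edge (a point): Middle of the front lower edge, body point (-45, 0, 0) mm; on the worktop at the start, the line it tips about (the rim rises to about 127 mm and swings over it).
- caddy_back_edge (a point): Middle of the back lower edge, body point (45, 0, 0) mm; 90 mm up at the start.
- caddy_back_left (a point): Point on the back wall's corner at body (45, 60, 16) mm.
- caddy_back_right (a point): Point on the back wall's corner at body (45, -60, 16) mm.
- rail: Fixed straight steel guard rail on the worktop: upright strip 6 mm thick, 220 mm long along its y, 32 mm tall, with a low screwed foot flange on the far side. Origin: centre of the strip on the worktop; its -x points to the side where the caddy lies and belongs.
- rail_face (a point): Centre of the rail's front face, 16 mm above the worktop; axes as the rail's, -x out of the face towards the caddy.
- can: Drinks can, 53 mm across, 134 mm tall, standing (origin at the centre of its underside; to be left alone)
- ale_bottle_2: Full brown glass bottle, 61 mm across, 230 mm tall, standing (origin at the centre of its underside; to be left alone)
- desk_bell: Dome-shaped counter bell, 83 mm across, 58 mm tall (origin at the centre of its underside; to be left alone)
- sauce_cup: Small dark open sauce cup, 51 mm across, 29 mm tall (origin at the centre of its underside; to be left alone)
- sachet: Condiment sachet lying flat, 56 x 34 x 16 mm (origin at the centre of its underside; to be left alone)

How it is judged:
At the end, for the whole second after the job is handed in: The caddy stands at rest on its base (tilt under 0.1 rad, both lower edges within 6 mm of the worktop), both back corners within 10 mm of the rail's front face, and neither corner more than 6 mm past an end of the rail (angle between caddy's own z axis and vertical below 0.1 rad and height (world z) of each of caddy_front_edge, caddy_back_edge below 0.006 m and x of caddy_back_left in the frame of rail_face between -0.01 and 0.005 m and x of caddy_back_right in the frame of rail_face between -0.01 and 0.005 m and y of caddy_back_left in the frame of rail_face below 0.116 m and y of caddy_back_right in the frame of rail_face above -0.116 m and linear speed of caddy below 0.02 m/s); the robot touches nothing.
It fails at once if the caddy is lifted off the worktop (both lower edges of its base more than 30 mm up) (height (world z) of each of caddy_front_edge, caddy_back_edge above 0.03 m).
It fails at once if another thing is moved by more than 25 mm or knocked over (distance of any of can, ale_bottle_2, desk_bell, sauce_cup, sachet from where it was at the start of the episode above 0.025 m or angle between any of can, ale_bottle_2, desk_bell, sauce_cup, sachet's own z axis and vertical above 0.35 rad).
It also fails if it takes over 54 s, if anything falls off the work surface, if the arm or the gripper's body presses on something with over 40 N, if the wrist force passes 120 N, or if a joint passes its speed limit or range.

## Robot

A 6-joint arm with a two-finger parallel gripper is mounted at the origin on the work surface; the furniture and walls round the work are solid. World frame = base frame: x ahead of the robot, y to its left, z up, the work surface at z = 0. Lengths are in m, angles in rad, forces in N, time in s.
With the tool pointing down it reaches from about 0.25 to 0.775 m from the base axis. Payload 4 kg.
Tool frame: the origin (TCP) lies at the very end of the fingers, on their centre line; the grasp point (between the pads) lies 19 mm behind it; z points along the fingers, x is the direction in which the jaws open and shut, and the axes are right-handed (so a half turn about z gives the same grasp; the last joint's range is limited). The gripper opens to 94 mm and grips with 3 to 60 N. Pads are 16 mm wide; open, the fingers measure 119 mm over their backs; the gripper's body (75 mm by 177 mm) begins 78 mm behind the grasp point.
Start: joints at [-1.275, 0.087, 1.371, -0, 1.684, -0.103], TCP at [0.214, -0.507, 0.206] pointing down, gripper open.
Joint ranges: [-3.1, 3.1], [-0.76, 2.03], [0.27, 2.55], [-1.08, 4.22], [0.17, 2.65], [-2.57, 2.57]. Speed limits (rad/s): [2.79, 2.79, 3.14, 3.14, 3.14, 3.14].

## Interface

Orientations are given as [roll, pitch, yaw] about the fixed x, y, z axes, in that order (R = Rz(yaw) Ry(pitch) Rx(roll)).
In Python, from bench import robot, cams, ticket gives the robot as it stands.
- The arm moves only by the tool jog_arm, never from a script. Its argument "series" is a list of rows, each an object of numbers: "x", "y", "z": the shift along the tool's x, y, z in m; "rx", "ry", "rz": the turn, a rotation vector about the tool's x, y, z in degrees. A call has 1 to 12 rows; each row shifts and turns the pose as measured when the row begins, along the tool's axes as they then stand; what a row does not reach is not made up. A row lasts 1/12 s, in which the tool goes at most 41.7 mm and 7.16 degrees, less where a joint would pass 70% of its speed; a pose out of reach is approached as far as the arm can. A call with a gripper value outside its range is refused whole. "claw" is the opening, from 0 (shut) to 1 (fully open), set as the call begins (left out, the last holds). The fingers move at their own pace and stop on an object; the grip force is fixed at half the most. Time passes only in rows, so rows that do not move let the fingers close. It gives the time, the measured TCP pose, the force and the opening at its end, in the units of the state.
- robot.get_obs(): the state, without advancing time (a new reading comes with each control period).
- cams.snapshot(name): name is "scene" or "top" or "wrist"; returns a dict with "img" (480x640x3 uint8, red, green, blue), "mtx" (3x3 intrinsics, pixels), "origin" and "attitude" of the camera in the world. Camera axes: x right, y down, z forward; pixel columns grow to the right and rows downward; lengths in m; the calibration is good to about 2 mm. A picture is of the moment at which its call begins. There is no depth.
- ticket.close_job(): hands the job in, once; it reports no verdict.
Trained networks look in a picture, given as the dict that the camera call returned (one of the last four; its "shot" number tells which), for a name from the list of things; names that differ only in an ending like _2 or _b are one class to them, and where a whole thing is asked for, a point or a joint stands for the part that bears it (a point fixed in the world has none). Each returns a list of dicts, best first, with "p" (0 to 1); they miss things now and then, are a little off and sometimes report something else, mostly with a low value. They report only what shows in the picture. A call takes as long as a camera call.
- cams.look_for(thing, picture): "bbox" ([left, top, width, height] in pixels, round what is visible of it).
The state is a dict: "time": time; "joint_positions": joint angles; "qvel": joint speeds; "joint_torque": joint torques, N m; "tool_pos": TCP position; "ee_rot": TCP orientation; "wrist_force": force on the tool from outside, world axes, zero at the start; "wrist_torque": the same for the moment, N m; "width": finger opening in m.
Only numpy, scipy, OpenCV 4.12 (cv2) and the standard library are available. Lean on these libraries where they do the work, as an engineer would, in place of code of your own. Each camera call takes 0.05 s, during which the arm holds its last target.

## Working session

There is one attempt and no reset: what is moved stays moved. The work goes in short steps, Python scripts to look and compute and a tool call to move; the robot and the scene stay as the last step left them, time stands still between calls to the robot, and variables do not carry over. Pictures are saved under pics/ and viewed, and the job is handed in when it is done.

Besides the shell and the picture viewer there is one more tool, called after "Request:" as name(argument=value, ...), one argument or row to a line, values as JSON. jog_arm: Moves the arm, as the interface text tells. Its arguments: {"type":"object","properties":{"series":{"type":"array","items":{"type":"object","properties":{"x":{"type":"number"},"y":{"type":"number"},"z":{"type":"number"},"rx":{"type":"number"},"ry":{"type":"number"},"rz":{"type":"number"}}}},"claw":{"type":"number"}},"required":["series"]}

```bash
mkdir -p pics; python3 - <<'E'
from bench import robot,cams
import cv2
o=robot.get_obs();print(o['time'],o['tool_pos'],o['ee_rot'],o['width'])
for n in('scene','top'):
    s=cams.snapshot(n);cv2.imwrite(f'pics/{n}0.png',s['img'][:,:,::-1]);print(n,s['mtx'],s['origin'],s['attitude'],s['shot'])
    for t in['caddy','caddy_rim_back','caddy_back_edge','rail','rail_face','can','ale_bottle','desk_bell','sauce_cup','sachet']:
        try:
            r=cams.look_for(t,s);print(t,[(x['bbox'],round(x['p'],2)) for x in r[:2]])
        except Exception as e: print(t,e)
print(robot.get_obs()['time'])
E
```

```text
0.0 [ 0.21341061 -0.50631476  0.20431932] [-3.14139366e+00  2.15134389e-03 -1.17198442e+00] 0.09376007911782529
scene [[479.32950677   0.         314.20891592]
 [  0.         479.32950677 236.47357599]
 [  0.           0.           1.        ]] [ 0.62963689 -0.64679723  0.67825292] [-2.37055079e+00 -1.51088947e-04  2.46353013e-01] 1
caddy [([291.0, 164.7, 79.0, 75.3], 0.97), ([236.9, 261.6, 120.4, 53.3], 0.37)]
caddy_rim_back [([292.6, 162.7, 79.3, 76.8], 0.86)]
caddy_back_edge [([297.8, 160.5, 66.7, 80.0], 0.61)]
rail [([236.4, 261.3, 119.0, 52.6], 0.74)]
rail_face [([231.6, 262.5, 126.8, 54.9], 0.83)]
can [([312.9, 298.8, 34.8, 72.7], 0.88)]
ale_bottle [([252.2, 247.5, 48.8, 130.3], 0.92), ([312.4, 297.7, 36.7, 72.6], 0.62)]
desk_bell [([178.9, 275.9, 48.2, 47.2], 0.86), ([312.8, 296.8, 37.2, 72.4], 0.29)]
sauce_cup [([389.6, 219.1, 26.3, 25.8], 0.66), ([296.2, 162.5, 70.8, 77.5], 0.29)]
sachet [([179.0, 276.8, 53.5, 46.9], 0.68), ([213.4, 329.8, 34.8, 17.1], 0.61)]
top [[601.05943489   0.         321.97568495]
 [  0.         601.05943489 238.95910258]
 [  0.           0.           1.        ]] [ 0.37120741 -0.0806555   1.16718909] [-3.06225829 -0.01641169 -1.54758249] 2
caddy [([205.5, 188.2, 65.0, 76.4], 0.63)]
caddy_rim_back [([203.4, 186.4, 69.6, 75.2], 0.64)]
caddy_back_edge [([207.4, 184.5, 65.9, 76.8], 0.72)]
rail [([336.9, 179.7, 23.3, 113.0], 0.97), ([394.7, 169.4, 32.5, 35.0], 0.36)]
rail_face [([333.9, 178.7, 28.0, 116.0], 0.73), ([354.8, 292.9, 44.9, 43.6], 0.62)]
can [([393.5, 171.0, 36.2, 35.6], 0.72)]
ale_bottle [([397.6, 206.0, 45.8, 43.2], 0.67)]
desk_bell [([355.7, 292.9, 45.8, 39.5], 0.89)]
sauce_cup [([243.6, 140.2, 22.8, 23.3], 0.7), ([396.4, 207.9, 49.0, 44.1], 0.46)]
sachet [([394.9, 262.6, 23.9, 29.4], 0.6), ([356.0, 297.5, 42.8, 39.5], 0.41)]
1.1
```

View pics/scene0.png

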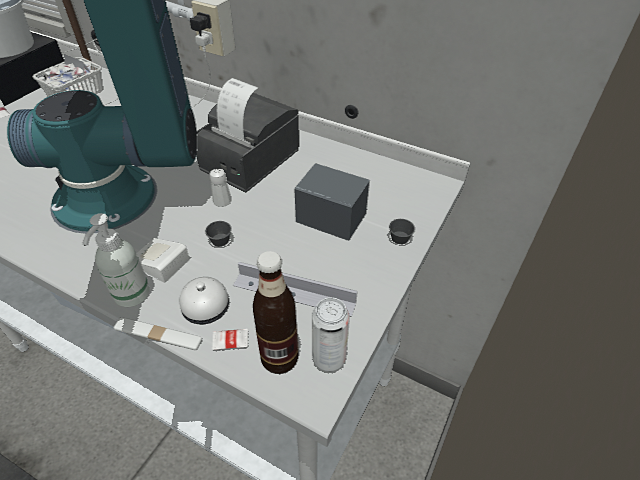

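View pics/top0.png

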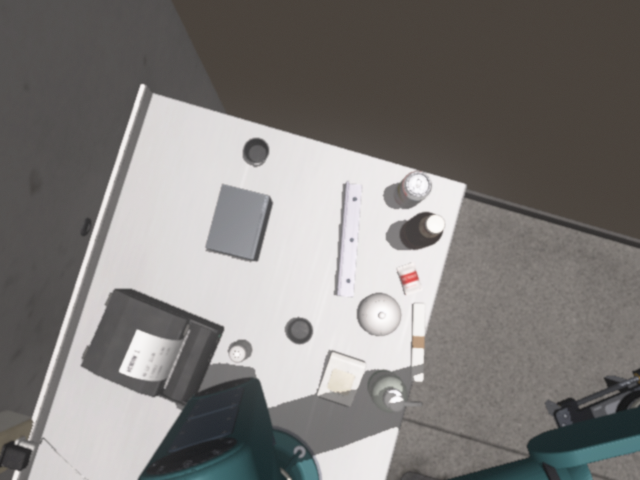

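```bash
python3 - <<'E'
import cv2
a=cv2.imread('pics/top0.png')[130:330,180:440];cv2.imwrite('pics/topz.png',cv2.resize(a,None,fx=3,fy=3,interpolation=cv2.INTER_CUBIC)[:600])
a=cv2.imread('pics/scene0.png')[140:340,200:440];cv2.imwrite('pics/scz.png',cv2.resize(a,None,fx=3,fy=3,interpolation=cv2.INTER_CUBIC))
E
```

```text
(no output)
```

View pics/topz.png

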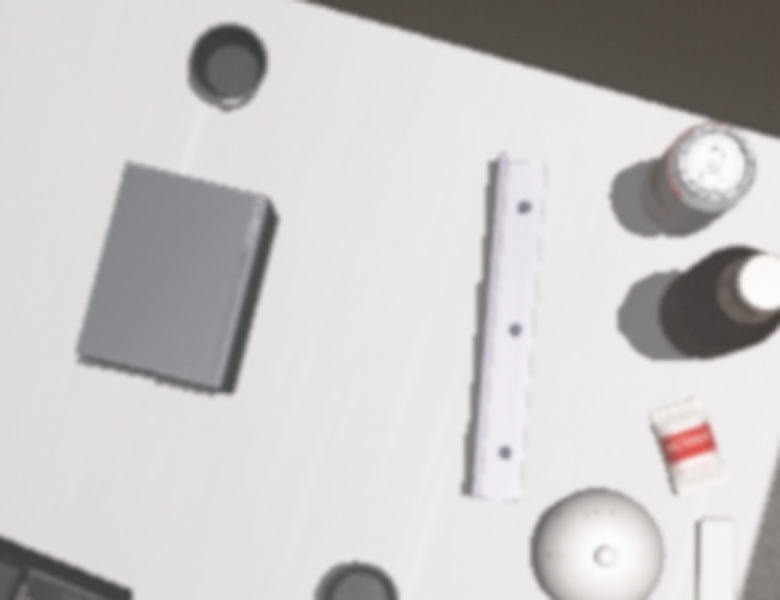

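View pics/scz.png

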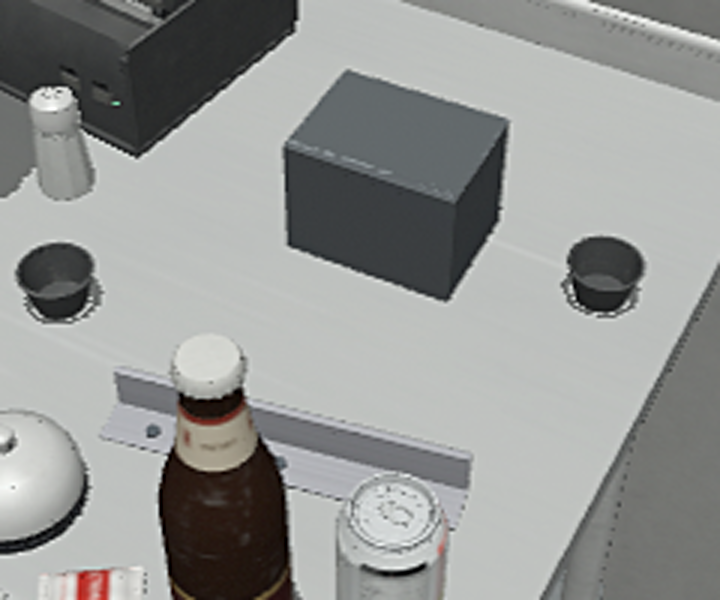

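```bash
cat > h.py <<'E'
import numpy as np,cv2
from scipy.spatial.transform import Rotation as R
C={'top':([[601.05943489,0,321.97568495],[0,601.05943489,238.95910258],[0,0,1]],[0.37120741,-0.0806555,1.16718909],[-3.06225829,-0.01641169,-1.54758249]),
'scene':([[479.32950677,0,314.20891592],[0,479.32950677,236.47357599],[0,0,1]],[0.62963689,-0.64679723,0.67825292],[-2.37055079e+00,-1.51088947e-04,2.46353013e-01])}
def ray(c,uv):
    K,o,a=C[c];d=R.from_euler('xyz',a).as_matrix()@np.linalg.inv(np.array(K))@np.array([*uv,1.]);return np.array(o),d
def atz(c,uv,z):
    o,d=ray(c,uv);return o+d*(z-o[2])/d[2]
def tri(a,b):
    o1,d1=ray('top',a);o2,d2=ray('scene',b);s=np.linalg.lstsq(np.c_[d1,-d2],o2-o1,rcond=None)[0]
    p,q=o1+s[0]*d1,o2+s[1]*d2;return (p+q)/2,np.linalg.norm(p-q)
def proj(c,P):
    K,o,a=C[c];p=np.array(K)@(R.from_euler('xyz',a).as_matrix().T@(np.array(P)-o));return p[:2]/p[2]
E
python3 - <<'E'
from h import *
np.set_printoptions(precision=4,suppress=True)
T=lambda p:np.array(p)/3+[180,130]
S=lambda p:np.array(p)/3+[200,140]
# order: mouth/+x, base/+x, base/-x, mouth/-x (top view)
t=[(127,162),(271,198),(218,388),(78,356)]
s=[(509,121),(457,202),(286,147),(348,71)]
print('scene at .09');[print(atz('scene',S(q),.09),'top',atz('top',T(p),.09)) for p,q in zip(t,s)]
for i in range(4):
  for j in range(4):
    r=tri(T(t[i]),S(s[j])); 
    if r[1]<.012: print(i,j,r)
print('bottom',atz('scene',S((290,246)),0),atz('scene',S((446,299)),0),atz('top',T((278,215)),0),atz('top',T((235,393)),0))
print('rail top',[atz('top',T(p),.032) for p in[(500,155),(470,495)]],[atz('scene',S(p),.032) for p in[(471,455),(116,369)]])
for n,bt,z in[('cup1',(243.6+11.4,151.8),.029),('cup2',(299,330),.029),('can',(416,186),.134),('bell',(379,313),.03),('sachet',(408,278),.01),('shaker',(238,350),.06)]: print(n,atz('top',bt,z))
print('printer corner',atz('top',(222,330),.08),atz('top',(122,290),.1))
E
```

```text
scene at .09
[0.5573 0.0803 0.09  ] top [0.5524 0.0859 0.09  ]
[ 0.5395 -0.0039  0.09  ] top [ 0.5328 -0.0013  0.09  ]
[0.4251 0.0204 0.09  ] top [0.4176 0.0268 0.09  ]
[0.4441 0.1061 0.09  ] top [0.4347 0.1108 0.09  ]
0 0 (array([0.555 , 0.0874, 0.0836]), np.float64(0.0032319084174655503))
1 1 (array([ 0.5362, -0.0001,  0.0854]), np.float64(0.005705344214914793))
2 2 (array([0.4202, 0.0285, 0.082 ]), np.float64(0.004700402914176405))
3 3 (array([0.4386, 0.1133, 0.083 ]), np.float64(0.007320413510497923))
bottom [0.4244 0.0235 0.    ] [0.5366 0.0004 0.    ] [0.5352 0.0004 0.    ] [0.4185 0.0247 0.    ]
rail top [array([ 0.5728, -0.1418,  0.032 ]), array([ 0.3568, -0.1273,  0.032 ])] [array([ 0.5785, -0.1463,  0.032 ]), array([ 0.362 , -0.1346,  0.032 ])]
cup1 [0.6267 0.0351 0.029 ]
cup2 [ 0.2898 -0.0581  0.029 ]
can [ 0.5502 -0.2573  0.134 ]
bell [ 0.3249 -0.2078  0.03  ]
sachet [ 0.3923 -0.2649  0.01  ]
shaker [0.2535 0.0511 0.06  ]
printer corner [0.2904 0.0785 0.08  ] [0.3577 0.2536 0.1   ]
```

Request:
jog_arm(
  series=[
    {"z": -0.015,"rz": -6.8},
    {"z": -0.015,"rz": -6.8},
    {"z": -0.015,"rz": -6.8},
    {"z": -0.015,"rz": -6.8},
    {"z": -0.015,"rz": -6.8},
    {"z": -0.015,"rz": -6.8},
    {"z": -0.015,"rz": -6.8},
    {"z": -0.015,"rz": -6.8},
  ],
  claw=0.5,
)

```text
invalid input
```

Request:
jog_arm(
  series=[
    {"x": 0,"y": 0,"z": -0.015,"rx": 0,"ry": 0,"rz": -6.8},
    {"x": 0,"y": 0,"z": -0.015,"rx": 0,"ry": 0,"rz": -6.8},
  ],
  claw=0.5,
)

```text
time: 1.27
tool_pos: [0.213, -0.505, 0.232]
ee_rot: [-3.139, 0.008, -0.927]
wrist_force: [0.7, -0.4, -0.0]
width: 0.084
```

Request:
jog_arm(
  series=[
    {"x": 0,"y": 0,"z": -0.015,"rx": 0,"ry": 0,"rz": -6.8},
    {"x": 0,"y": 0,"z": -0.015,"rx": 0,"ry": 0,"rz": -6.8},
    {"x": 0,"y": 0,"z": -0.015,"rx": 0,"ry": 0,"rz": -6.8},
    {"x": 0,"y": 0,"z": -0.015,"rx": 0,"ry": 0,"rz": -6.8},
    {"x": 0,"y": 0,"z": -0.015,"rx": 0,"ry": 0,"rz": -6.8},
    {"x": 0,"y": 0,"z": -0.015,"rx": 0,"ry": 0,"rz": -6.8},
  ],
  claw=0.5,
)

```text
time: 1.77
tool_pos: [0.213, -0.5049, 0.3248]
ee_rot: [-3.131, 0.005, -0.178]
wrist_force: [0.3, -0.4, -0.1]
width: 0.0475
```

```bash
cat >> h.py <<'E'
def plan(dst):
    from bench import robot
    o=robot.get_obs();p=np.array(o['tool_pos']);M=R.from_euler('xyz',o['ee_rot']);d=M.inv().apply(np.array(dst)-p)
    print('pos',p.round(4),'rot',np.round(o['ee_rot'],3),'tool delta',d.round(4),'n',np.ceil(np.linalg.norm(d)/.038),'F',np.round(o['wrist_force'],1),'t',o['time'],o['width'])
E
python3 -c "
from h import *
print('bottle',atz('top',(433,225),.23))
plan([.508,.15,.32])
from bench import robot;print(robot.get_obs()['joint_positions'])"
```

```text
bottle [ 0.4723492  -0.26829909  0.23      ]
pos [ 0.213  -0.5049  0.3248] rot [-3.131  0.005 -0.178] tool delta [ 0.1743 -0.6967  0.0111] n 19.0 F [ 0.3 -0.4 -0.1] t 1.7667 0.04754522572547864
[-1.27509879e+00  1.00344266e-01  1.12195743e+00  9.85997056e-05
  1.93094371e+00 -1.09694986e+00]
```

Request:
jog_arm(
  series=[
    {"x": 0.0087,"y": -0.0348,"z": 0,"rx": 0,"ry": 0,"rz": 0.2},
    {"x": 0.0087,"y": -0.0348,"z": 0,"rx": 0,"ry": 0,"rz": 0.2},
    {"x": 0.0087,"y": -0.0348,"z": 0,"rx": 0,"ry": 0,"rz": 0.2},
    {"x": 0.0087,"y": -0.0348,"z": 0,"rx": 0,"ry": 0,"rz": 0.2},
    {"x": 0.0087,"y": -0.0348,"z": 0,"rx": 0,"ry": 0,"rz": 0.2},
    {"x": 0.0087,"y": -0.0348,"z": 0,"rx": 0,"ry": 0,"rz": 0.2},
    {"x": 0.0087,"y": -0.0348,"z": 0,"rx": 0,"ry": 0,"rz": 0.2},
    {"x": 0.0087,"y": -0.0348,"z": 0,"rx": 0,"ry": 0,"rz": 0.2},
    {"x": 0.0087,"y": -0.0348,"z": 0,"rx": 0,"ry": 0,"rz": 0.2},
    {"x": 0.0087,"y": -0.0348,"z": 0,"rx": 0,"ry": 0,"rz": 0.2},
    {"x": 0.0087,"y": -0.0348,"z": 0,"rx": 0,"ry": 0,"rz": 0.2},
    {"x": 0.0087,"y": -0.0348,"z": 0,"rx": 0,"ry": 0,"rz": 0.2},
  ],
)

```text
time: 2.77
tool_pos: [0.4012, -0.1071, 0.33]
ee_rot: [-3.139, -0.003, -0.233]
wrist_force: [0.5, -0.8, 0.2]
width: 0.0469
```

```bash
python3 -c "
from h import *
plan([.508,.15,.32])"
```

```text
pos [ 0.4012 -0.1071  0.33  ] rot [-3.139e+00 -3.000e-03 -2.330e-01] tool delta [ 0.0445 -0.2748  0.0109] n 8.0 F [ 0.5 -0.8  0.2] t 2.7667 0.04685246206515579
```

Request:
jog_arm(
  series=[
    {"x": 0.0056,"y": -0.0343,"z": 0,"rx": 0,"ry": 0,"rz": 0},
    {"x": 0.0056,"y": -0.0343,"z": 0,"rx": 0,"ry": 0,"rz": 0},
    {"x": 0.0056,"y": -0.0343,"z": 0,"rx": 0,"ry": 0,"rz": 0},
    {"x": 0.0056,"y": -0.0343,"z": 0,"rx": 0,"ry": 0,"rz": 0},
    {"x": 0.0056,"y": -0.0343,"z": 0,"rx": 0,"ry": 0,"rz": 0},
    {"x": 0.0056,"y": -0.0343,"z": 0,"rx": 0,"ry": 0,"rz": 0},
    {"x": 0.0056,"y": -0.0343,"z": 0,"rx": 0,"ry": 0,"rz": 0},
    {"x": 0.0056,"y": -0.0343,"z": 0,"rx": 0,"ry": 0,"rz": 0},
  ],
)

```text
time: 3.43
tool_pos: [0.5106, 0.1649, 0.333]
ee_rot: [-3.138, -0.009, -0.231]
wrist_force: [1.1, -0.3, 0.1]
width: 0.0474
```

```bash
python3 - <<'E'
from h import *
from bench import cams
plan([.508,.145,.09])
s=cams.snapshot('wrist');cv2.imwrite('pics/w1.png',s['img'][:,:,::-1]);print(s['origin'],s['attitude'],s['mtx'])
E
```

```text
pos [0.5106 0.1649 0.333 ] rot [-3.138 -0.009 -0.231] tool delta [-2.00e-04  2.07e-02  2.43e-01] n 7.0 F [ 1.1 -0.3  0.1] t 3.4333 0.04743708048926437
[0.52689419 0.23942711 0.51309489] [ 2.87926308 -0.00803212 -0.22994197] [[334.57830854   0.         319.21217889]
 [  0.         334.57830854 240.47456339]
 [  0.           0.           1.        ]]
```

View pics/w1.png

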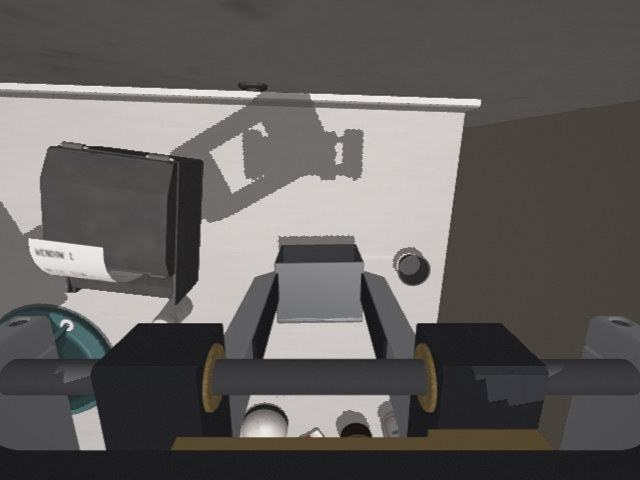

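```bash
python3 - <<'E'
from h import *
C['w']=([[334.578,0,319.212],[0,334.578,240.474],[0,0,1]],[0.52689419,0.23942711,0.51309489],[2.87926308,-0.00803212,-0.22994197])
for p,z in[((275,262),.09),((362,262),.09),((361,321),.09),((276,321),.09)]: print(atz('w',p,z))
a=cv2.imread('pics/w1.png')[220:340,240:450];cv2.imwrite('pics/w1z.png',cv2.resize(a,None,fx=3.8,fy=3.8,interpolation=cv2.INTER_CUBIC))
E
```

```text
[0.44028019 0.11268268 0.09      ]
[0.55307739 0.08595499 0.09      ]
[0.53467072 0.00078645 0.09      ]
[0.41893277 0.02841298 0.09      ]
```

View pics/w1z.png

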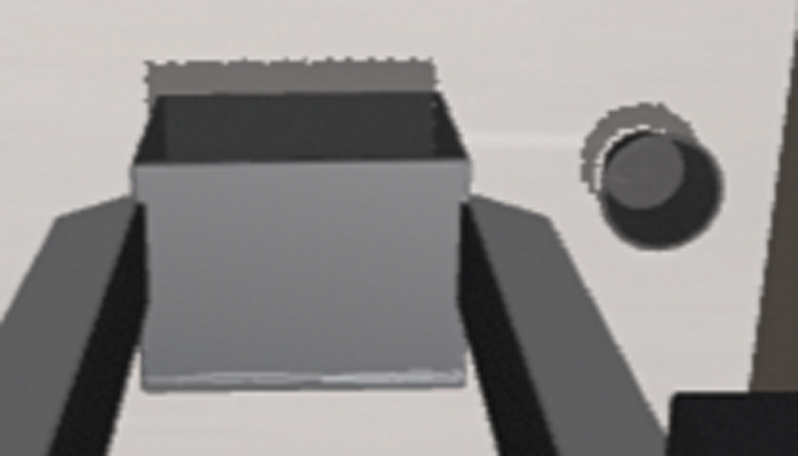

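Request:
jog_arm(
  series=[
    {"x": 0,"y": 0.003,"z": 0.035,"rx": 0,"ry": 0,"rz": 0},
    {"x": 0,"y": 0.003,"z": 0.035,"rx": 0,"ry": 0,"rz": 0},
    {"x": 0,"y": 0.003,"z": 0.035,"rx": 0,"ry": 0,"rz": 0},
    {"x": 0,"y": 0.003,"z": 0.035,"rx": 0,"ry": 0,"rz": 0},
    {"x": 0,"y": 0.003,"z": 0.035,"rx": 0,"ry": 0,"rz": 0},
    {"x": 0,"y": 0.003,"z": 0.035,"rx": 0,"ry": 0,"rz": 0},
    {"x": 0,"y": 0,"z": 0.035,"rx": 0,"ry": 0,"rz": 0},
  ],
)

```text
time: 4.07
tool_pos: [0.5188, 0.1607, 0.0872]
ee_rot: [-3.124, -0.029, -0.214]
wrist_force: [1.3, 0.8, -0.3]
width: 0.0466
```

```bash
python3 -c "
from h import *
plan([.505,.115,.08])"
```

```text
pos [0.5188 0.1607 0.0872] rot [-3.124 -0.029 -0.214] tool delta [-0.004   0.0477  0.0063] n 2.0 F [ 1.3  0.8 -0.3] t 4.0667 0.04660613494792024
```

```bash
cat >> h.py <<'E'
def plan2(dst,yaw):
    plan(dst)
    from bench import robot
    o=robot.get_obs();M=R.from_euler('xyz',o['ee_rot']);D=R.from_euler('xyz',[np.pi,0,yaw])
    print('rotvec deg',np.degrees((M.inv()*D).as_rotvec()).round(2))
E
python3 -c "
from h import *
plan2([.501,.124,.08],-.227)"
```

```text
pos [0.5188 0.1607 0.0872] rot [-3.124 -0.029 -0.214] tool delta [-0.0098  0.0397  0.0062] n 2.0 F [ 1.3  0.8 -0.3] t 4.0667 0.04660613494792024
rotvec deg [-1.05 -1.66  0.77]
```

Request:
jog_arm(
  series=[
    {"x": -0.005,"y": 0.01,"z": 0.003,"rx": -1.0,"ry": -1.6,"rz": 0.8},
    {"x": -0.004,"y": 0.01,"z": 0.002,"rx": 0,"ry": 0,"rz": 0},
    {"x": 0,"y": 0.01,"z": 0,"rx": 0,"ry": 0,"rz": 0},
    {"x": 0,"y": 0.005,"z": 0,"rx": 0,"ry": 0,"rz": 0},
    {"x": 0,"y": 0,"z": 0,"rx": 0,"ry": 0,"rz": 0},
  ],
)

```text
time: 4.48
tool_pos: [0.4949, 0.1237, 0.0755]
ee_rot: [3.132, 0.019, -0.23]
wrist_force: [0.1, -0.7, 0.5]
width: 0.047
```

```bash
python3 - <<'E'
from h import *
from bench import cams
plan2([.4985,.107,.08],-.227)
s=cams.snapshot('scene');cv2.imwrite('pics/s2.png',cv2.resize(s['img'][100:300,220:460,::-1],None,fx=3,fy=3))
E
```

```text
pos [0.4949 0.1237 0.0755] rot [ 3.132  0.019 -0.23 ] tool delta [ 0.0072  0.0154 -0.0044] n 1.0 F [ 0.1 -0.7  0.5] t 4.4833 0.04703046242135616
rotvec deg [ 0.56  1.11 -0.18]
```

View pics/s2.png

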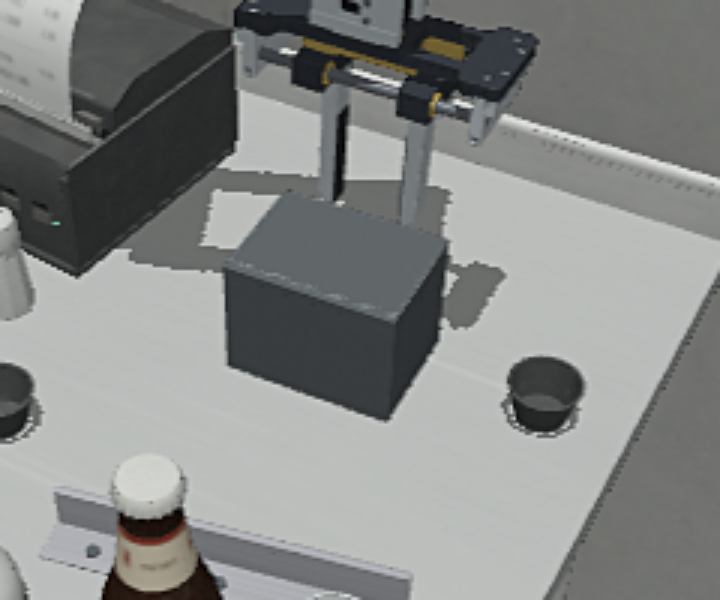

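Request:
jog_arm(
  series=[
    {"x": 0.003,"y": 0.005,"z": -0.003,"rx": 0.3,"ry": 0.5,"rz": 0},
    {"x": 0.003,"y": 0.005,"z": 0,"rx": 0,"ry": 0,"rz": 0},
    {"x": 0,"y": 0.005,"z": 0,"rx": 0,"ry": 0,"rz": 0},
    {"x": 0,"y": 0.005,"z": -0.003,"rx": 0,"ry": 0,"rz": 0},
    {"x": 0,"y": 0.005,"z": -0.003,"rx": 0,"ry": 0,"rz": 0},
    {"x": 0,"y": 0.005,"z": -0.003,"rx": 0,"ry": 0,"rz": 0},
    {"x": 0,"y": 0.005,"z": -0.003,"rx": 0,"ry": 0,"rz": 0},
  ],
)

```text
time: 5.12
tool_pos: [0.498, 0.0881, 0.0991]
ee_rot: [-3.137, -0.003, -0.228]
wrist_force: [-0.4, 1.2, 0.6]
width: 0.047
```

```bash
python3 - <<'E'
from h import *
from bench import cams
plan2([.4985,.107,.08],-.227)
s=cams.snapshot('scene');cv2.imwrite('pics/s3.png',cv2.resize(s['img'][100:300,220:460,::-1],None,fx=3,fy=3))
E
```

```text
pos [0.498  0.0881 0.0991] rot [-3.137e+00 -3.000e-03 -2.280e-01] tool delta [-0.0039 -0.0184  0.0192] n 1.0 F [-0.4  1.2  0.6] t 5.1167 0.04695653861481976
rotvec deg [-0.26 -0.15 -0.08]
```

View pics/s3.png

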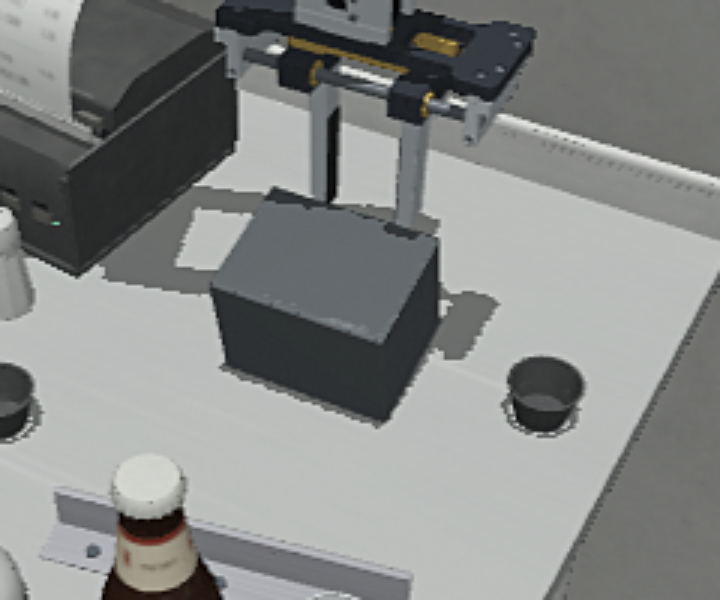

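Request:
jog_arm(
  series=[
    {"x": 0,"y": 0.005,"z": 0.003,"rx": 0,"ry": 0,"rz": 0},
    {"x": 0,"y": 0.006,"z": 0.001,"rx": 0,"ry": 0,"rz": 0},
    {"x": 0,"y": 0.007,"z": -0.001,"rx": 0,"ry": 0,"rz": 0},
    {"x": 0,"y": 0.008,"z": -0.002,"rx": 0,"ry": 0,"rz": 0},
    {"x": 0,"y": 0.008,"z": -0.002,"rx": 0,"ry": 0,"rz": 0},
  ],
)

```text
time: 5.58
tool_pos: [0.4887, 0.0506, 0.0992]
ee_rot: [-3.141, -0.001, -0.228]
wrist_force: [-0.4, 0.0, -0.4]
width: 0.0469
```

```bash
python3 - <<'E'
from h import *
from bench import cams
plan2([.4985,.107,.08],-.227)
s=cams.snapshot('scene');cv2.imwrite('pics/s4.png',cv2.resize(s['img'][100:300,220:460,::-1],None,fx=3,fy=3))
E
```

```text
pos [0.4887 0.0506 0.0992] rot [-3.141e+00 -1.000e-03 -2.280e-01] tool delta [-0.0032 -0.0571  0.0193] n 2.0 F [-0.4  0.  -0.4] t 5.5833 0.04690342045213439
rotvec deg [-0.05 -0.07 -0.06]
```

View pics/s4.png

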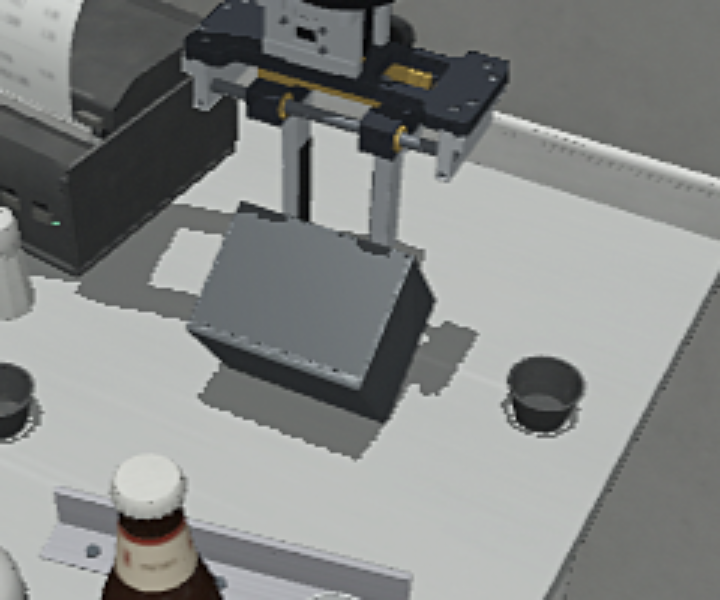

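Request:
jog_arm(
  series=[
    {"x": 0,"y": 0.006,"z": -0.004,"rx": 0,"ry": 0,"rz": 0},
    {"x": 0,"y": 0.006,"z": -0.003,"rx": 0,"ry": 0,"rz": 0},
    {"x": 0,"y": 0.006,"z": -0.001,"rx": 0,"ry": 0,"rz": 0},
    {"x": 0,"y": 0,"z": 0,"rx": 0,"ry": 0,"rz": 0},
    {"x": 0,"y": 0,"z": 0,"rx": 0,"ry": 0,"rz": 0},
  ],
)

```text
time: 6.05
tool_pos: [0.484, 0.0283, 0.1089]
ee_rot: [3.141, -0.002, -0.232]
wrist_force: [0.4, -0.2, -0.7]
width: 0.047
```

```bash
python3 - <<'E'
from h import *
from bench import cams
plan2([.4985,.107,.08],-.227)
s=cams.snapshot('scene');cv2.imwrite('pics/s5.png',cv2.resize(s['img'][100:300,220:460,::-1],None,fx=3,fy=3))
E
```

```text
pos [0.484  0.0283 0.1089] rot [ 3.141e+00 -2.000e-03 -2.320e-01] tool delta [-0.004  -0.08    0.0288] n 3.0 F [ 0.4 -0.2 -0.7] t 6.05 0.04695628688670098
rotvec deg [ 0.04 -0.13 -0.27]
```

View pics/s5.png

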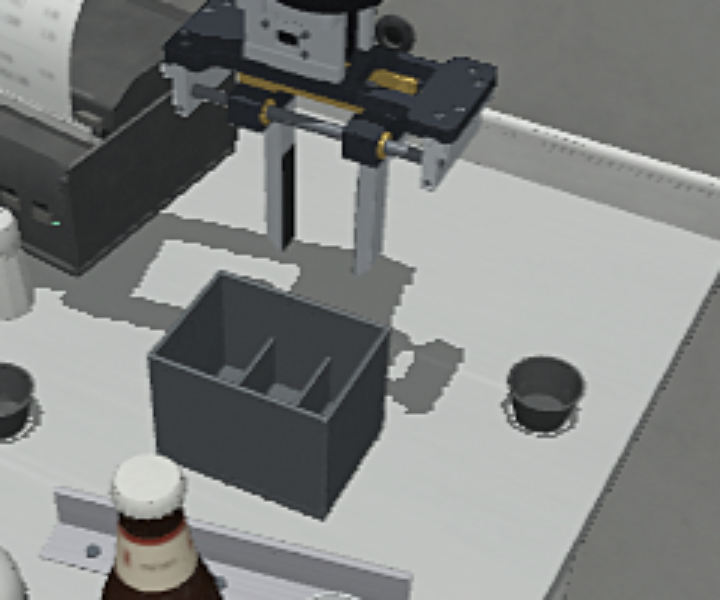

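Request:
jog_arm(
  series=[
    {"x": 0,"y": -0.012,"z": -0.003,"rx": 0,"ry": 0,"rz": 0},
    {"x": 0,"y": -0.015,"z": 0,"rx": 0,"ry": 0,"rz": 0},
    {"x": 0,"y": -0.015,"z": 0,"rx": 0,"ry": 0,"rz": -2},
    {"x": 0,"y": -0.006,"z": 0.01,"rx": 0,"ry": 0,"rz": -3},
    {"x": 0,"y": 0,"z": 0.015,"rx": 0,"ry": 0,"rz": -3},
    {"x": 0,"y": 0,"z": 0.015,"rx": 0,"ry": 0,"rz": -1},
    {"x": 0,"y": 0,"z": 0.01,"rx": 0,"ry": 0,"rz": 0},
    {"x": 0,"y": 0,"z": 0,"rx": 0,"ry": 0,"rz": 0},
  ],
)

```text
time: 6.77
tool_pos: [0.4981, 0.0856, 0.0626]
ee_rot: [-3.138, -0.007, -0.063]
wrist_force: [-0.2, 0.5, 0.0]
width: 0.0472
```

```bash
python3 - <<'E'
from h import *
from bench import cams
plan2([.475,.03,.035],-.06)
s=cams.snapshot('scene');cv2.imwrite('pics/s6.png',cv2.resize(s['img'][140:340,200:440,::-1],None,fx=3,fy=3))
s=cams.snapshot('top');cv2.imwrite('pics/t6.png',cv2.resize(s['img'][130:330,180:440,::-1],None,fx=3,fy=3))
E
```

```text
pos [0.4981 0.0856 0.0626] rot [-3.138 -0.007 -0.063] tool delta [-0.0197  0.057   0.0272] n 2.0 F [-0.2  0.5  0. ] t 6.7667 0.047162696796056246
rotvec deg [-0.21 -0.39 -0.19]
```

View pics/s6.png

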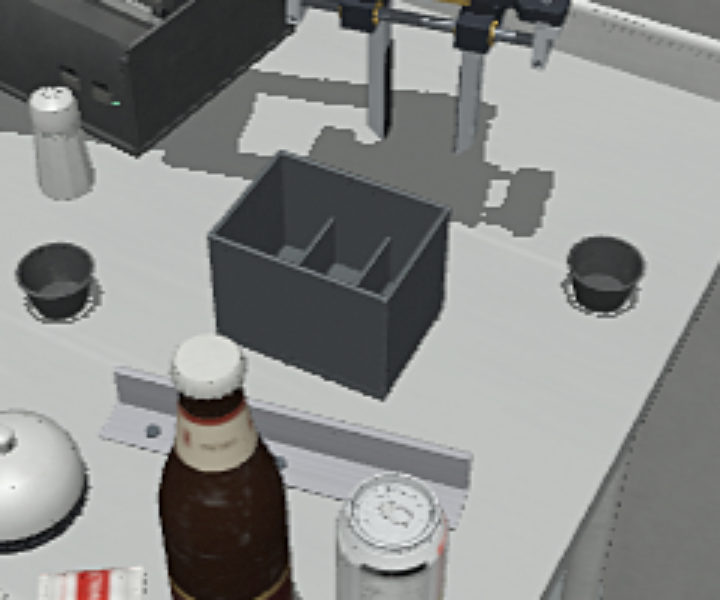

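View pics/t6.png

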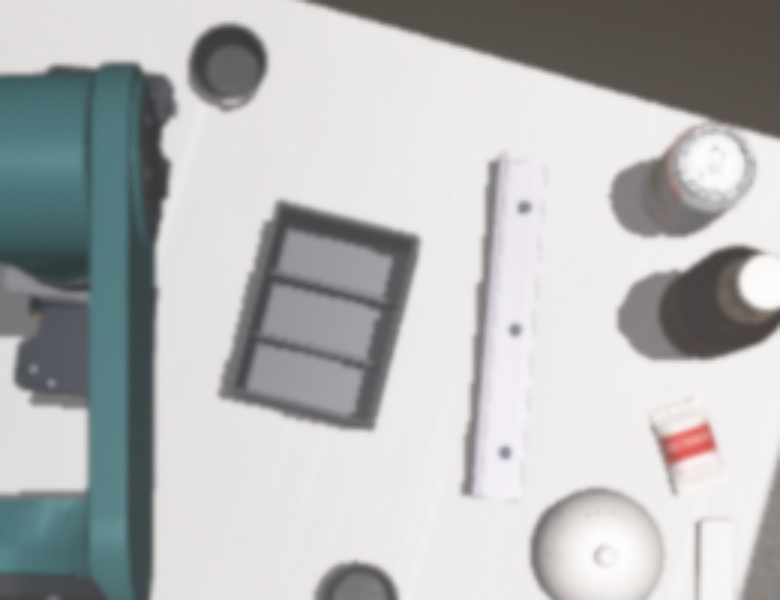

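```bash
python3 - <<'E'
from h import *
T=lambda p:np.array(p)/3+[180,130]
S=lambda p:np.array(p)/3+[200,140]
t=np.array([atz('top',T(p),.09) for p in[(280,202),(418,238),(372,428),(228,396)]]);
s=np.array([atz('scene',S(p),.09) for p in[(448,211),(384,299),(209,236),(282,153)]])
print(t,s,(t+s)[:].mean(0)/2)
c=(t+s)/2; r=np.array([.4675,-.1375]); n=np.array([-.06,-.998])
for q in list(c[:,:2]): print((q-r)@n,(q-r)@[.998,-.06])
E
```

```text
[[ 0.53046622 -0.00677938  0.09      ]
 [ 0.51075565 -0.09032897  0.09      ]
 [ 0.39597231 -0.06559045  0.09      ]
 [ 0.41300207  0.02073204  0.09      ]] [[ 0.53581647 -0.01307266  0.09      ]
 [ 0.5149124  -0.0940523   0.09      ]
 [ 0.40289554 -0.06898086  0.09      ]
 [ 0.42424043  0.01417956  0.09      ]] [ 0.46600764 -0.03798663  0.09      ]
-0.13125731366306945 0.057855625072161194
-0.047938789007520355 0.04252479373292999
-0.06598995430368874 -0.07214280357491491
-0.1517131658885443 -0.05807833630580907
```

Request:
jog_arm(
  series=[
    {"x": -0.01,"y": 0,"z": 0.012,"rx": -0.2,"ry": -0.4,"rz": 0},
    {"x": -0.01,"y": 0.008,"z": 0.012,"rx": 0,"ry": 0,"rz": 0},
    {"x": 0,"y": 0.01,"z": 0.004,"rx": 0,"ry": 0,"rz": 0},
    {"x": 0,"y": 0.008,"z": 0,"rx": 0,"ry": 0,"rz": 0},
    {"x": 0,"y": 0,"z": 0,"rx": 0,"ry": 0,"rz": 0},
  ],
)

```text
time: 7.28
tool_pos: [0.4821, 0.0601, 0.0412]
ee_rot: [-3.14, -0.013, -0.064]
wrist_force: [-0.1, -0.1, -0.2]
width: 0.0472
```

```bash
python3 -c "
from h import *
plan2([.4734,-.0397,.03],-.06)"
```

```text
pos [0.4821 0.0601 0.0412] rot [-3.14  -0.013 -0.064] tool delta [-0.0024  0.1001  0.011 ] n 3.0 F [-0.1 -0.1 -0.2] t 7.2833 0.047158958841107615
rotvec deg [-0.1  -0.77 -0.25]
```

Request:
jog_arm(
  series=[
    {"x": -0.003,"y": 0.008,"z": 0.005,"rx": 0,"ry": -0.5,"rz": 0},
    {"x": -0.001,"y": 0.008,"z": 0.004,"rx": 0,"ry": 0,"rz": 0},
    {"x": 0,"y": 0.008,"z": 0,"rx": 0,"ry": 0,"rz": 0},
    {"x": 0,"y": 0.008,"z": 0,"rx": 0,"ry": 0,"rz": 0},
    {"x": 0,"y": 0.006,"z": 0,"rx": 0,"ry": 0,"rz": 0},
    {"x": 0,"y": 0.006,"z": 0,"rx": 0,"ry": 0,"rz": 0},
    {"x": 0,"y": 0.006,"z": 0,"rx": 0,"ry": 0,"rz": 0},
    {"x": 0,"y": 0.006,"z": 0,"rx": 0,"ry": 0,"rz": 0},
    {"x": 0,"y": 0.006,"z": 0,"rx": 0,"ry": 0,"rz": 0},
  ],
)

```text
time: 8.03
tool_pos: [0.4763, -0.0066, 0.0344]
ee_rot: [-3.135, -0.009, -0.067]
wrist_force: [-0.5, 2.4, 0.4]
width: 0.047
```

```bash
python3 - <<'E'
from h import *
from bench import cams
plan2([.4734,-.0397,.03],-.06)
s=cams.snapshot('scene');cv2.imwrite('pics/s7.png',cv2.resize(s['img'][140:340,200:440,::-1],None,fx=3,fy=3))
s=cams.snapshot('top');cv2.imwrite('pics/t7.png',cv2.resize(s['img'][130:330,180:440,::-1],None,fx=3,fy=3))
E
```

```text
pos [ 0.4763 -0.0066  0.0344] rot [-3.135 -0.009 -0.067] tool delta [-0.0007  0.0332  0.0041] n 1.0 F [-0.5  2.4  0.4] t 8.0333 0.04698686441396443
rotvec deg [-0.37 -0.5  -0.43]
```

View pics/s7.png

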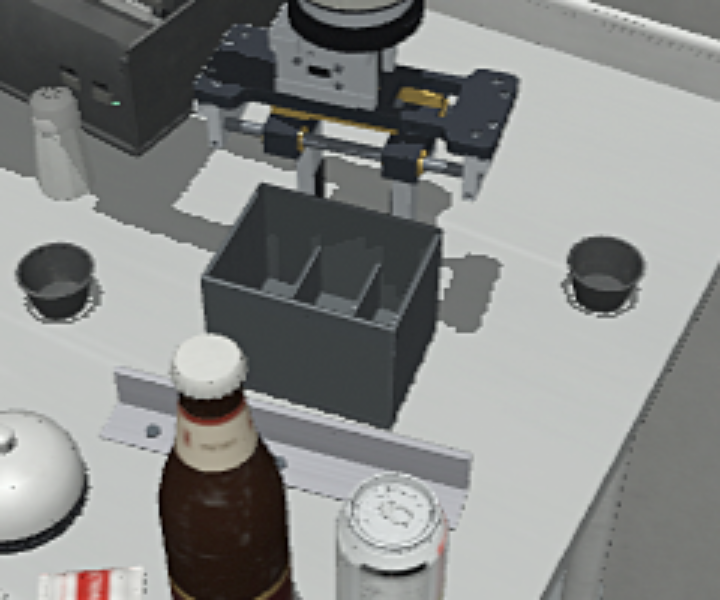

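View pics/t7.png

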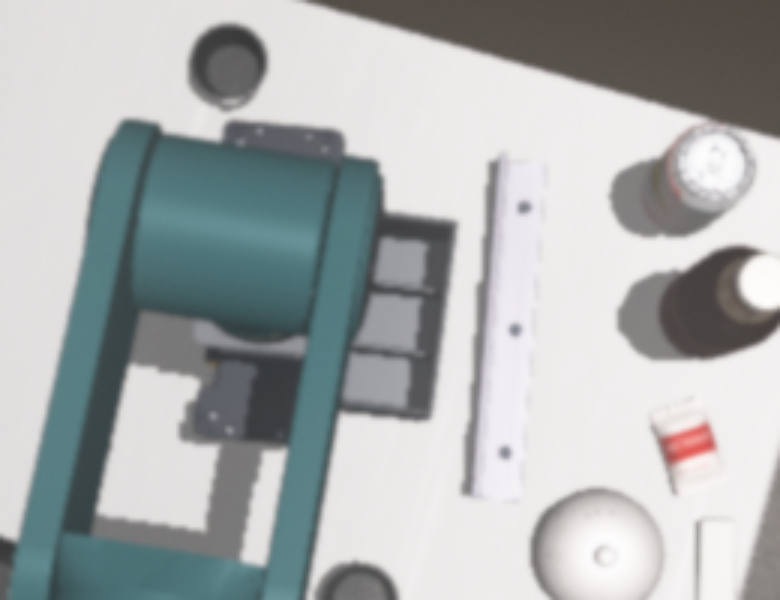

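Request:
jog_arm(
  series=[
    {"x": 0,"y": 0.005,"z": 0.001,"rx": -0.2,"ry": -0.3,"rz": -0.4},
    {"x": 0,"y": 0.005,"z": 0.001,"rx": 0,"ry": 0,"rz": -0.2},
    {"x": 0,"y": 0.005,"z": 0,"rx": 0,"ry": 0,"rz": 0},
    {"x": 0,"y": 0.004,"z": 0,"rx": 0,"ry": 0,"rz": 0},
    {"x": 0,"y": 0.003,"z": 0,"rx": 0,"ry": 0,"rz": 0},
  ],
)

```text
time: 8.55
tool_pos: [0.476, -0.0293, 0.0331]
ee_rot: [-3.137, -0.005, -0.055]
wrist_force: [0.5, 3.1, 0.6]
width: 0.0474
```

```bash
python3 - <<'E'
from h import *
from bench import cams
plan2([.4734,-.0397,.03],-.06)
s=cams.snapshot('top');cv2.imwrite('pics/t8.png',cv2.resize(s['img'][130:330,180:440,::-1],None,fx=3,fy=3))
E
```

```text
pos [ 0.476  -0.0293  0.0331] rot [-3.137 -0.005 -0.055] tool delta [-0.0021  0.0105  0.003 ] n 1.0 F [0.5 3.1 0.6] t 8.55 0.047437439897597716
rotvec deg [-0.24 -0.31  0.29]
```

View pics/t8.png

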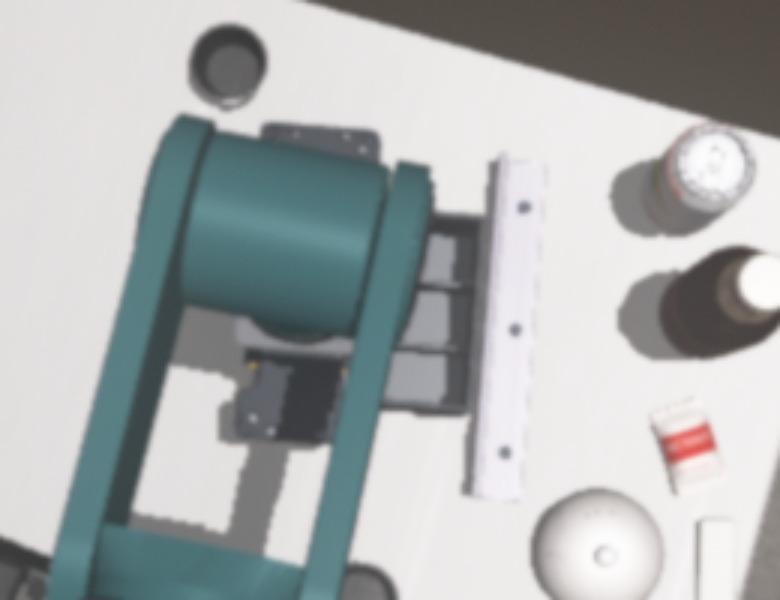

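Request:
jog_arm(
  series=[
    {"x": 0,"y": 0.003,"z": 0,"rx": 0,"ry": 0,"rz": 0},
    {"x": 0,"y": 0.003,"z": 0,"rx": 0,"ry": 0,"rz": 0},
    {"x": 0,"y": 0.002,"z": 0,"rx": 0,"ry": 0,"rz": 0},
  ],
)

```text
time: 8.85
tool_pos: [0.4765, -0.0355, 0.0338]
ee_rot: [-3.131, -0.007, -0.056]
wrist_force: [-0.1, 11.3, 4.9]
width: 0.0469
```

Request:
jog_arm(
  series=[
    {"x": 0,"y": 0.002,"z": 0,"rx": 0,"ry": 0,"rz": 0},
    {"x": 0,"y": 0.002,"z": 0,"rx": 0,"ry": 0,"rz": 0},
  ],
)

```text
time: 9.02
tool_pos: [0.4766, -0.0354, 0.0346]
ee_rot: [-3.121, -0.008, -0.058]
wrist_force: [-0.8, 8.0, 3.7]
width: 0.0473
```

Request:
jog_arm(
  series=[
    {"x": 0,"y": 0.002,"z": 0,"rx": 0,"ry": 0,"rz": 0},
    {"x": 0,"y": -0.004,"z": 0,"rx": 0,"ry": 0,"rz": 0},
    {"x": 0,"y": -0.01,"z": 0,"rx": 0,"ry": 0,"rz": 0},
    {"x": 0,"y": -0.02,"z": 0,"rx": 0,"ry": 0,"rz": 0},
    {"x": 0,"y": -0.03,"z": 0,"rx": 0,"ry": 0,"rz": 0},
    {"x": 0,"y": -0.03,"z": -0.01,"rx": 0,"ry": 0,"rz": 0},
    {"x": 0,"y": -0.03,"z": -0.02,"rx": 0,"ry": 0,"rz": 0},
    {"x": 0,"y": -0.02,"z": -0.03,"rx": 0,"ry": 0,"rz": 0},
    {"x": 0,"y": 0,"z": 0,"rx": 0,"ry": 0,"rz": 0},
  ],
)

```text
time: 9.77
tool_pos: [0.4833, 0.1095, 0.0968]
ee_rot: [-3.128, -0.004, -0.063]
wrist_force: [0.4, -0.9, 1.3]
width: 0.0465
```

```bash
python3 - <<'E'
from h import *
from bench import cams
plan2([.4734,-.0397,.03],-.06)
s=cams.snapshot('scene');cv2.imwrite('pics/s9.png',cv2.resize(s['img'][140:340,200:440,::-1],None,fx=3,fy=3))
s=cams.snapshot('top');cv2.imwrite('pics/t9.png',cv2.resize(s['img'][130:330,180:440,::-1],None,fx=3,fy=3))
E
```

```text
pos [0.4833 0.1095 0.0968] rot [-3.128 -0.004 -0.063] tool delta [-0.0007  0.1504  0.0647] n 5.0 F [ 0.4 -0.9  1.3] t 9.7667 0.046541153416030746
rotvec deg [-0.79 -0.24 -0.17]
```

View pics/s9.png

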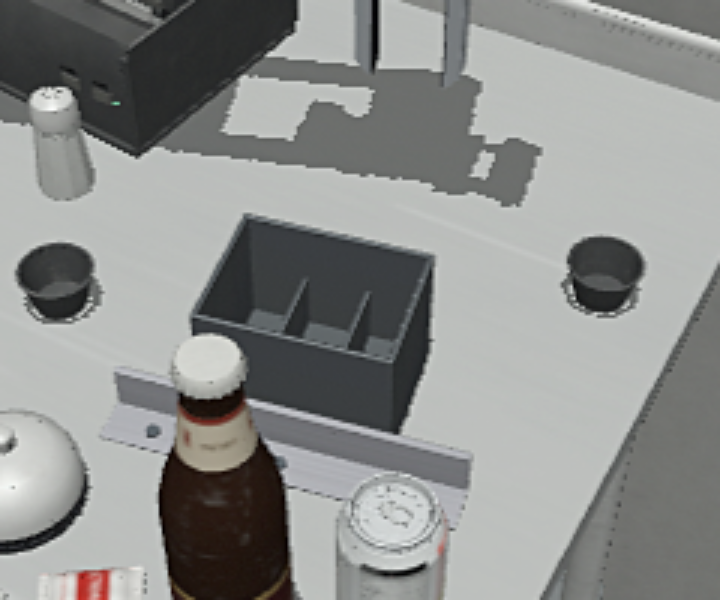

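View pics/t9.png

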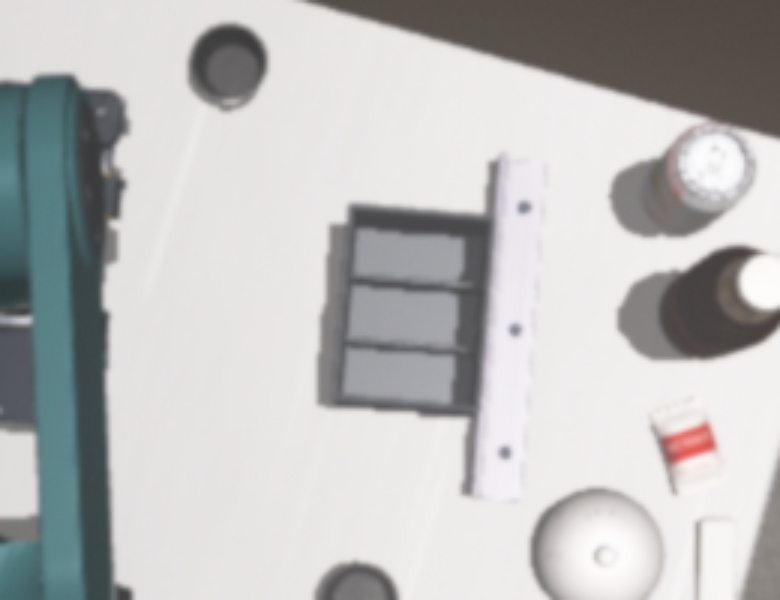

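```bash
python3 - <<'E'
from h import *
T=lambda p:np.array(p)/3+[180,130]
S=lambda p:np.array(p)/3+[200,140]
for c,F,rl,pts in[('top',T,[(470,495),(499,155)],[(493,215),(474,414),(350,205),(340,404)]),('scene',S,[(116,369),(471,455)],[(393,359),(192,318),(435,256),(247,214)])]:
    a,b=[atz(c,F(p),.032)[:2] for p in rl];u=(b-a)/np.linalg.norm(b-a);n=np.array([u[1],-u[0]]);m=(a+b)/2
    for p in pts:
        q=atz(c,F(p),.09)[:2]-m;print(c,'x %.4f y %.4f'%(q@n,q@u))
E
```

```text
top x -0.0030 y 0.0610
top x -0.0042 y -0.0594
top x -0.0893 y 0.0593
top x -0.0844 y -0.0605
scene x -0.0067 y 0.0593
scene x -0.0028 y -0.0564
scene x -0.0910 y 0.0609
scene x -0.0924 y -0.0561
```

Request:
jog_arm(
  series=[
    {"x": 0,"y": 0,"z": -0.03,"rx": 0,"ry": 0,"rz": 0},
    {"x": 0,"y": 0,"z": -0.03,"rx": 0,"ry": 0,"rz": 0},
    {"x": 0,"y": 0,"z": 0,"rx": 0,"ry": 0,"rz": 0},
    {"x": 0,"y": 0,"z": 0,"rx": 0,"ry": 0,"rz": 0},
  ],
)

```text
time: 10.2
tool_pos: [0.476, 0.1023, 0.1455]
ee_rot: [-3.138, 0.018, -0.067]
wrist_force: [-0.1, 0.1, 0.3]
width: 0.0469
```

```bash
python3 -c "
from bench import robot,ticket
o=robot.get_obs();print(o['tool_pos'],o['wrist_force'],o['time'])
print(ticket.close_job())"
```

```text
[0.47602897 0.10232898 0.14553796] [-0.14332669  0.07335     0.31332668] 10.2
the job is handed in; nothing more can be done
None
```

I tipped the caddy onto its base by pushing its upper rim with both fingers. I then pushed its front wall towards the rail until it stopped moving and the push force reached about 11 N. After that I backed the arm off about 140 mm, raised it, and handed the job in at 10.2 s.

**Last checks:**
- **Upright:** the caddy stands on its base in both fixed camera views.
- **Against the rail:** its back is parallel to the rail to about 0.5° in the top view. The two cameras put the back corners 3–7 mm in front of the face, within the 10 mm limit. I think the gap is really smaller, because the caddy stalled under force.
- **Rail ends:** the corners are about 60 mm either side of the rail's centre, well inside its ends.
- **Everything else:** the other things look unmoved in the pictures; I did not measure them again.
- **Clear of the robot:** the final wrist force was near zero.

**Disagreement:** the two fixed cameras differ by about 5–6 mm in absolute position. I averaged them to place the moves and measured the final gap in each camera separately.

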